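# Put the sprocket drums away in empty cells of the shut spares crate

## Task

Put every film sprocket drum lying on the shelf away in an empty cell of the spares crate, one drum to a cell, and leave all lids shut. Some cells are already taken and must stay shut so that no dust gets in, so feel first: press a lid's pin, which goes all the way down only over an empty cell, and open a lid only once its pin has gone all the way down (or to get at a drum you put there yourself). Lay each drum with its shaft in the cell's V cradle, let it settle there before letting go, do not drop it in, then shut its lid; leave the other things where they are.

Things in the scene. Friction and masses are not known exactly. Their poses are not given: they have to be found in the camera images.
- crate: Fixed grey steel crate, 82 (x) x 394 (y) x 46 mm high without lids; origin centre of underside, on the shelf. Its -x side, with the lid tabs, faces the robot. Five cells in a row along y, 1 at the +y end, 78 mm apart; each 74 mm square inside, walls and floor 4 mm. Any two cells already hold a drum like the listed ones; with the lids shut this cannot be seen.
- cell1 (a point): Centre of a drum seated in cell 1: 25 mm above the shelf, 21 above the cell floor, 21 below the rim; axes as the crate. The cradle: two 5 mm thick saddles at x = -30.5 and +30.5 mm, each a V across the whole cell sloping 35 degrees to the middle. The shaft, laid along x, hangs in both Vs, the rims between the saddles with 5 mm to spare each way. The cell holds one drum.
- cell2 (a point): Centre of a drum seated in cell 2: 25 mm above the shelf, 21 above the cell floor, 21 below the rim; axes as the crate. The cradle: two 5 mm thick saddles at x = -30.5 and +30.5 mm, each a V across the whole cell sloping 35 degrees to the middle. The shaft, laid along x, hangs in both Vs, the rims between the saddles with 5 mm to spare each way. The cell holds one drum.
- cell3 (a point): Centre of a drum seated in cell 3: 25 mm above the shelf, 21 above the cell floor, 21 below the rim; axes as the crate. The cradle: two 5 mm thick saddles at x = -30.5 and +30.5 mm, each a V across the whole cell sloping 35 degrees to the middle. The shaft, laid along x, hangs in both Vs, the rims between the saddles with 5 mm to spare each way. The cell holds one drum.
- cell4 (a point): Centre of a drum seated in cell 4: 25 mm above the shelf, 21 above the cell floor, 21 below the rim; axes as the crate. The cradle: two 5 mm thick saddles at x = -30.5 and +30.5 mm, each a V across the whole cell sloping 35 degrees to the middle. The shaft, laid along x, hangs in both Vs, the rims between the saddles with 5 mm to spare each way. The cell holds one drum.
- cell5 (a point): Centre of a drum seated in cell 5: 25 mm above the shelf, 21 above the cell floor, 21 below the rim; axes as the crate. The cradle: two 5 mm thick saddles at x = -30.5 and +30.5 mm, each a V across the whole cell sloping 35 degrees to the middle. The shaft, laid along x, hangs in both Vs, the rims between the saddles with 5 mm to spare each way. The cell holds one drum.
- lid1 (a joint): Angle of lid 1: 0 shut, 2.3 fully open, leaning back; stays where left (0.055 N m). Plate 81 x 76.5 x 6 mm on the rim; hinge line along crate y at crate x = +41 mm, 46 mm above the shelf. Black pull tab at mid front edge, 28 mm long, 12 wide (y), 10 thick: its grip point is 98 mm from the hinge line and 3 above it when shut. Pinch it across its width, fingertips only, and lead it round.
- lid2 (a joint): Angle of lid 2: 0 shut, 2.3 fully open, leaning back; stays where left (0.055 N m). Plate 81 x 76.5 x 6 mm on the rim; hinge line along crate y at crate x = +41 mm, 46 mm above the shelf. Black pull tab at mid front edge, 28 mm long, 12 wide (y), 10 thick: its grip point is 98 mm from the hinge line and 3 above it when shut. Pinch it across its width, fingertips only, and lead it round.
- lid3 (a joint): Angle of lid 3: 0 shut, 2.3 fully open, leaning back; stays where left (0.055 N m). Plate 81 x 76.5 x 6 mm on the rim; hinge line along crate y at crate x = +41 mm, 46 mm above the shelf. Black pull tab at mid front edge, 28 mm long, 12 wide (y), 10 thick: its grip point is 98 mm from the hinge line and 3 above it when shut. Pinch it across its width, fingertips only, and lead it round.
- lid4 (a joint): Angle of lid 4: 0 shut, 2.3 fully open, leaning back; stays where left (0.055 N m). Plate 81 x 76.5 x 6 mm on the rim; hinge line along crate y at crate x = +41 mm, 46 mm above the shelf. Black pull tab at mid front edge, 28 mm long, 12 wide (y), 10 thick: its grip point is 98 mm from the hinge line and 3 above it when shut. Pinch it across its width, fingertips only, and lead it round.
- lid5 (a joint): Angle of lid 5: 0 shut, 2.3 fully open, leaning back; stays where left (0.055 N m). Plate 81 x 76.5 x 6 mm on the rim; hinge line along crate y at crate x = +41 mm, 46 mm above the shelf. Black pull tab at mid front edge, 28 mm long, 12 wide (y), 10 thick: its grip point is 98 mm from the hinge line and 3 above it when shut. Pinch it across its width, fingertips only, and lead it round.
- pin1 (a joint): Travel (m) of the steel pin through the middle of lid 1: 0 up, 0.015 fully down. Stands at crate x = 0; 16 mm round cap, top 74 mm above the shelf when up, lid shut. No spring: about 1.5 N of friction, stays where left. Over an empty cell it goes fully down, over a drum it stops at about 3 mm; raised, it tells nothing until pressed. Shutting the lid over a drum pushes it up again.
- pin2 (a joint): Travel (m) of the steel pin through the middle of lid 2: 0 up, 0.015 fully down. Stands at crate x = 0; 16 mm round cap, top 74 mm above the shelf when up, lid shut. No spring: about 1.5 N of friction, stays where left. Over an empty cell it goes fully down, over a drum it stops at about 3 mm; raised, it tells nothing until pressed. Shutting the lid over a drum pushes it up again.
- pin3 (a joint): Travel (m) of the steel pin through the middle of lid 3: 0 up, 0.015 fully down. Stands at crate x = 0; 16 mm round cap, top 74 mm above the shelf when up, lid shut. No spring: about 1.5 N of friction, stays where left. Over an empty cell it goes fully down, over a drum it stops at about 3 mm; raised, it tells nothing until pressed. Shutting the lid over a drum pushes it up again.
- pin4 (a joint): Travel (m) of the steel pin through the middle of lid 4: 0 up, 0.015 fully down. Stands at crate x = 0; 16 mm round cap, top 74 mm above the shelf when up, lid shut. No spring: about 1.5 N of friction, stays where left. Over an empty cell it goes fully down, over a drum it stops at about 3 mm; raised, it tells nothing until pressed. Shutting the lid over a drum pushes it up again.
- pin5 (a joint): Travel (m) of the steel pin through the middle of lid 5: 0 up, 0.015 fully down. Stands at crate x = 0; 16 mm round cap, top 74 mm above the shelf when up, lid shut. No spring: about 1.5 N of friction, stays where left. Over an empty cell it goes fully down, over a drum it stops at about 3 mm; raised, it tells nothing until pressed. Shutting the lid over a drum pushes it up again.
- drum1: Film sprocket drum 1 (may be absent), matte black, 56 to 112 g, loose; all alike. Origin at its centre, x along its shaft. Smooth middle 24 mm in diameter, 32 mm long, to be gripped, between two rims of eight teeth, 37 mm over the teeth, 7 thick (46 over the rims); steel shaft 10 mm in diameter, 70 mm overall. On the shelf it lies on its rims, centre 17 mm up.
- drum2: Film sprocket drum 2 (may be absent), matte black, 56 to 112 g, loose; all alike. Origin at its centre, x along its shaft. Smooth middle 24 mm in diameter, 32 mm long, to be gripped, between two rims of eight teeth, 37 mm over the teeth, 7 thick (46 over the rims); steel shaft 10 mm in diameter, 70 mm overall. On the shelf it lies on its rims, centre 17 mm up.
- drum3: Film sprocket drum 3 (may be absent), matte black, 56 to 112 g, loose; all alike. Origin at its centre, x along its shaft. Smooth middle 24 mm in diameter, 32 mm long, to be gripped, between two rims of eight teeth, 37 mm over the teeth, 7 thick (46 over the rims); steel shaft 10 mm in diameter, 70 mm overall. On the shelf it lies on its rims, centre 17 mm up.
- coin_cup: Bystander: pale grey open coin return cup, 62 x 56 mm, 42 mm high (59 at the back), origin under its centre.
- drive_gear: Bystander: white nylon gear lying flat, 46 mm in diameter, 18 mm high, origin under its centre.
- bushing: Bystander: bronze bushing standing on end, 26 mm in diameter, 22 mm high, origin under its centre.
- driver: Bystander: screwdriver lying flat, about 190 mm long.
- oiler: Bystander: small closed white bottle, 38 mm in diameter, 100 mm high, origin under its centre.
Not all that is in view belongs to the job. What is shaped like the drum1 but yellow is not meant.

How it is judged:
On the way, in this order (a step that is already met when the one before it is completed fails the run):
1. an empty cell has been found: some pin has been pushed all the way down with its lid shut (((value of joint pin1 above 0.012 m and value of joint lid1 below 0.1 rad) or (value of joint pin2 above 0.012 m and value of joint lid2 below 0.1 rad) or (value of joint pin3 above 0.012 m and value of joint lid3 below 0.1 rad) or (value of joint pin4 above 0.012 m and value of joint lid4 below 0.1 rad) or (value of joint pin5 above 0.012 m and value of joint lid5 below 0.1 rad))), for 0.1 s.
2. a lid has been opened (value of joint any of lid1, lid2, lid3, lid4, lid5 above 1 rad), for 0.1 s.
3. a drum lies still in a cell's cradle while the fingers still hold it ((((distance between drum1 and cell1 below 0.009 m and angle between the x axis of drum1 and the x axis of crate, either way round below 0.12 rad) and linear speed of drum1 below 0.03 m/s and contact force between the fingers and drum1 above 0.3 N) or ((distance between drum1 and cell2 below 0.009 m and angle between the x axis of drum1 and the x axis of crate, either way round below 0.12 rad) and linear speed of drum1 below 0.03 m/s and contact force between the fingers and drum1 above 0.3 N) or ((distance between drum1 and cell3 below 0.009 m and angle between the x axis of drum1 and the x axis of crate, either way round below 0.12 rad) and linear speed of drum1 below 0.03 m/s and contact force between the fingers and drum1 above 0.3 N) or ((distance between drum1 and cell4 below 0.009 m and angle between the x axis of drum1 and the x axis of crate, either way round below 0.12 rad) and linear speed of drum1 below 0.03 m/s and contact force between the fingers and drum1 above 0.3 N) or ((distance between drum1 and cell5 below 0.009 m and angle between the x axis of drum1 and the x axis of crate, either way round below 0.12 rad) and linear speed of drum1 below 0.03 m/s and contact force between the fingers and drum1 above 0.3 N) or ((distance between drum2 and cell1 below 0.009 m and angle between the x axis of drum2 and the x axis of crate, either way round below 0.12 rad) and linear speed of drum2 below 0.03 m/s and contact force between the fingers and drum2 above 0.3 N) or ((distance between drum2 and cell2 below 0.009 m and angle between the x axis of drum2 and the x axis of crate, either way round below 0.12 rad) and linear speed of drum2 below 0.03 m/s and contact force between the fingers and drum2 above 0.3 N) or ((distance between drum2 and cell3 below 0.009 m and angle between the x axis of drum2 and the x axis of crate, either way round below 0.12 rad) and linear speed of drum2 below 0.03 m/s and contact force between the fingers and drum2 above 0.3 N) or ((distance between drum2 and cell4 below 0.009 m and angle between the x axis of drum2 and the x axis of crate, either way round below 0.12 rad) and linear speed of drum2 below 0.03 m/s and contact force between the fingers and drum2 above 0.3 N) or ((distance between drum2 and cell5 below 0.009 m and angle between the x axis of drum2 and the x axis of crate, either way round below 0.12 rad) and linear speed of drum2 below 0.03 m/s and contact force between the fingers and drum2 above 0.3 N) or ((distance between drum3 and cell1 below 0.009 m and angle between the x axis of drum3 and the x axis of crate, either way round below 0.12 rad) and linear speed of drum3 below 0.03 m/s and contact force between the fingers and drum3 above 0.3 N) or ((distance between drum3 and cell2 below 0.009 m and angle between the x axis of drum3 and the x axis of crate, either way round below 0.12 rad) and linear speed of drum3 below 0.03 m/s and contact force between the fingers and drum3 above 0.3 N) or ((distance between drum3 and cell3 below 0.009 m and angle between the x axis of drum3 and the x axis of crate, either way round below 0.12 rad) and linear speed of drum3 below 0.03 m/s and contact force between the fingers and drum3 above 0.3 N) or ((distance between drum3 and cell4 below 0.009 m and angle between the x axis of drum3 and the x axis of crate, either way round below 0.12 rad) and linear speed of drum3 below 0.03 m/s and contact force between the fingers and drum3 above 0.3 N) or ((distance between drum3 and cell5 below 0.009 m and angle between the x axis of drum3 and the x axis of crate, either way round below 0.12 rad) and linear speed of drum3 below 0.03 m/s and contact force between the fingers and drum3 above 0.3 N))), for 0.2 s.
At the end, for the whole second after the job is handed in: Every drum lies still in the cradle of a cell (centre within 9 mm of the seat, shaft within 0.12 rad of the crate's x) and all five lids are shut (under 0.06 rad) (value of joint each of lid1, lid2, lid3, lid4, lid5 below 0.06 rad and ((distance between drum1 and cell1 below 0.009 m and angle between the x axis of drum1 and the x axis of crate, either way round below 0.12 rad) or (distance between drum1 and cell2 below 0.009 m and angle between the x axis of drum1 and the x axis of crate, either way round below 0.12 rad) or (distance between drum1 and cell3 below 0.009 m and angle between the x axis of drum1 and the x axis of crate, either way round below 0.12 rad) or (distance between drum1 and cell4 below 0.009 m and angle between the x axis of drum1 and the x axis of crate, either way round below 0.12 rad) or (distance between drum1 and cell5 below 0.009 m and angle between the x axis of drum1 and the x axis of crate, either way round below 0.12 rad)) and linear speed of each of drum1, drum2, drum3 below 0.03 m/s and ((distance between drum2 and cell1 below 0.009 m and angle between the x axis of drum2 and the x axis of crate, either way round below 0.12 rad) or (distance between drum2 and cell2 below 0.009 m and angle between the x axis of drum2 and the x axis of crate, either way round below 0.12 rad) or (distance between drum2 and cell3 below 0.009 m and angle between the x axis of drum2 and the x axis of crate, either way round below 0.12 rad) or (distance between drum2 and cell4 below 0.009 m and angle between the x axis of drum2 and the x axis of crate, either way round below 0.12 rad) or (distance between drum2 and cell5 below 0.009 m and angle between the x axis of drum2 and the x axis of crate, either way round below 0.12 rad)) and ((distance between drum3 and cell1 below 0.009 m and angle between the x axis of drum3 and the x axis of crate, either way round below 0.12 rad) or (distance between drum3 and cell2 below 0.009 m and angle between the x axis of drum3 and the x axis of crate, either way round below 0.12 rad) or (distance between drum3 and cell3 below 0.009 m and angle between the x axis of drum3 and the x axis of crate, either way round below 0.12 rad) or (distance between drum3 and cell4 below 0.009 m and angle between the x axis of drum3 and the x axis of crate, either way round below 0.12 rad) or (distance between drum3 and cell5 below 0.009 m and angle between the x axis of drum3 and the x axis of crate, either way round below 0.12 rad))); the robot touches nothing.
It fails at once if a lid is opened (over 0.3 rad) over a cell whose pin has not been pushed down (9 mm or more), unless a drum from the shelf is in that cell ((value of joint lid1 above 0.3 rad and value of joint pin1 below 0.009 m and horizontal distance between each of drum1, drum2, drum3 and cell1 above 0.04 m) or (value of joint lid2 above 0.3 rad and value of joint pin2 below 0.009 m and horizontal distance between each of drum1, drum2, drum3 and cell2 above 0.04 m) or (value of joint lid3 above 0.3 rad and value of joint pin3 below 0.009 m and horizontal distance between each of drum1, drum2, drum3 and cell3 above 0.04 m) or (value of joint lid4 above 0.3 rad and value of joint pin4 below 0.009 m and horizontal distance between each of drum1, drum2, drum3 and cell4 above 0.04 m) or (value of joint lid5 above 0.3 rad and value of joint pin5 below 0.009 m and horizontal distance between each of drum1, drum2, drum3 and cell5 above 0.04 m)).
It fails at once if a drum is let go over the crate more than 12 mm above its seat ((x of drum1 in the frame of crate between -0.045 and 0.045 m and y of drum1 in the frame of crate between -0.2 and 0.2 m and z of drum1 in the frame of crate above 0.037 m and contact force between the fingers and drum1 below 0.01 N) or (x of drum2 in the frame of crate between -0.045 and 0.045 m and y of drum2 in the frame of crate between -0.2 and 0.2 m and z of drum2 in the frame of crate above 0.037 m and contact force between the fingers and drum2 below 0.01 N) or (x of drum3 in the frame of crate between -0.045 and 0.045 m and y of drum3 in the frame of crate between -0.2 and 0.2 m and z of drum3 in the frame of crate above 0.037 m and contact force between the fingers and drum3 below 0.01 N)).
It fails at once if a bystander is moved more than 40 mm (distance of any of coin_cup, drive_gear, bushing, driver, oiler from where it was at the start of the episode above 0.04 m).
Of drum1, drum2, drum3 only 2 to 3 are there at a start; the rules pass over those that are not, and their reading is None.
Of stock1, stock2, stock3, stock4, stock5 only 2 to 2 are there at a start; the rules pass over those that are not, and their reading is None.
At some moment in a run one of drum1, drum2, drum3 may be knocked a few centimetres aside while the robot is not near it.
It also fails if it takes over 210 s, if anything falls off the work surface, if the arm or the gripper's body presses on something with over 40 N, if the wrist force passes 120 N, or if a joint passes its speed limit or range.

## Robot

A 6-joint arm with a two-finger parallel gripper is mounted at the origin on the work surface. World frame = base frame: x ahead of the robot, y to its left, z up, the work surface at z = 0. Lengths are in m, angles in rad, forces in N, time in s.
With the tool pointing down it reaches from about 0.275 to 0.725 m from the base axis. Payload 15.9 kg.
Tool frame: the origin (TCP) lies midway between the tips of the shut fingers; the grasp point (between the pads) lies 19 mm behind it; x points along the fingers, y is the direction in which the jaws open and shut, and the axes are right-handed (so a half turn about x gives the same grasp; the last joint's range is limited). The gripper opens to 85 mm and grips with 20 to 120 N. Pads are 22 mm wide; open, the fingers measure 114 mm over their backs; the gripper's body (76 mm by 85 mm) begins 54 mm behind the grasp point. The pads swing forward as they close: fully open they stand 13 mm farther back than shut.
Start: joints at [-1.109, 0.213, -0.034, 1.323, 0, 1.571], TCP at [0.223, -0.448, 0.231] pointing down, gripper open.
Joint ranges: [-2.98, 2.98], [-0.74, 1.72], [-1.14, 1.35], [-2.1, 2.04], [-1.57, 1.44], [-3.14, 3.14]. Speed limits (rad/s): [1.89, 1.89, 2.39, 2.57, 3.14, 3.14].

## Interface

Orientations are given as a 3x3 rotation matrix whose columns are the frame's x, y, z axes.
In Python, from cell import r, move_gripper, kinematics, sensors, imaging, job gives the robot as it stands. Calls block until the motion is done:
- r.movep(position, orientation): joint-space move of the TCP to a pose.
- r.move_l(position, rotation=None, feed=0.15, max_force=None): straight line of the TCP; rotation=None keeps the orientation; feed is the mean speed in m/s. With max_force (N) it stops when the force on the tool has changed by that much, and returns True; else False.
- r.movej(angles): joint-space move.
- move_gripper(opening, force=None): opening from 0.0 (shut) to 1.0 (fully open); force is the grip in N (None keeps the last); returns when the fingers have stopped.
- r.dwell(seconds).
- kinematics.inverse_kinematics(position, orientation): joint angles nearest the present ones, or None.
- sensors.get_obs(): the state.
- imaging.camera(name): name is "scene" or "top"; returns a dict with "image" (384x512x3 uint8, red, green, blue), "intrinsics" (3x3 intrinsics, pixels), "R" (3x3) and "t" (3): a world point X has camera coordinates R X + t. Camera axes: x right, y down, z forward; pixel columns grow to the right and rows downward; lengths in m; the calibration is good to about 2 mm. A picture is of the moment at which its call begins. There is no depth.
A pose or a line that the arm cannot do raises r.Unreachable and nothing moves.
- job.hand_in(): hands the job in, once; it reports no verdict.
The state is a dict: "clock": time; "q": joint angles; "dq": joint speeds; "joint_efforts": joint torques, N m; "position": TCP position; "tool_rot": TCP orientation; "force": force on the tool from outside, world axes, zero at the start; "torque": the same for the moment, N m; "width": opening from 0.0 (shut) to 1.0 (fully open).
Only numpy, scipy, OpenCV 4.12 (cv2) and the standard library are available. Lean on these libraries where they do the work, as an engineer would, in place of code of your own. Each camera call takes 0.05 s, during which the arm holds its last target. There are 200 camera calls.

## Working session

There is one attempt and no reset: what is moved stays moved. The work goes in short steps, each a Python script; the robot and the scene stay as the last script left them, time stands still between calls to the robot, and variables do not carry over. Pictures are saved under pics/ and viewed, about 12 in all and at most 16, crops included, and the job is handed in when it is done.

```bash
ls; mkdir -p pics; python3 - <<'E'
from cell import r, move_gripper, kinematics, sensors, imaging, job
import cv2,numpy as np
for n in("scene","top"):
    c=imaging.camera(n); cv2.imwrite(f"pics/{n}0.png",cv2.cvtColor(cv2.resize(c["image"],None,fx=1.5,fy=1.5,interpolation=cv2.INTER_CUBIC),cv2.COLOR_RGB2BGR))
    R,t=c["R"],c["t"];print(n,c["intrinsics"].tolist(),"pos",(-R.T@t).round(3),"fwd",R[2].round(3),R[0].round(3))
o=sensors.get_obs();print({k:np.round(v,3).tolist() for k,v in o.items()})
E
```

```text
pics
scene [[413.3844194754533, 0.0, 258.6050211895241], [0.0, 413.3844194754533, 184.70025848566038], [0.0, 0.0, 1.0]] pos [1.227 0.119 0.715] fwd [-0.749 -0.056 -0.66 ] [-0.071  0.997 -0.004]
top [[353.51175334897516, 0.0, 260.09380611065814], [0.0, 353.51175334897516, 192.9048770079059], [0.0, 0.0, 1.0]] pos [0.421 0.067 1.007] fwd [ 0.103 -0.02  -0.994] [-0.021 -1.     0.018]
{'clock': 0.1, 'q': [-1.109, 0.213, -0.035, 1.323, 0.0, 1.571], 'dq': [-0.0, 0.001, 0.002, -0.001, -0.001, 0.0], 'joint_efforts': [-0.001, -68.725, 48.781, 0.012, -0.0, -0.0], 'position': [0.223, -0.447, 0.231], 'tool_rot': [[-0.0, 0.446, -0.895], [0.001, -0.895, -0.446], [-1.0, -0.001, -0.0]], 'force': [-0.777, -0.255, -0.048], 'torque': [-0.016, 0.048, -0.009], 'width': 1.002}
```

View pics/top0.png

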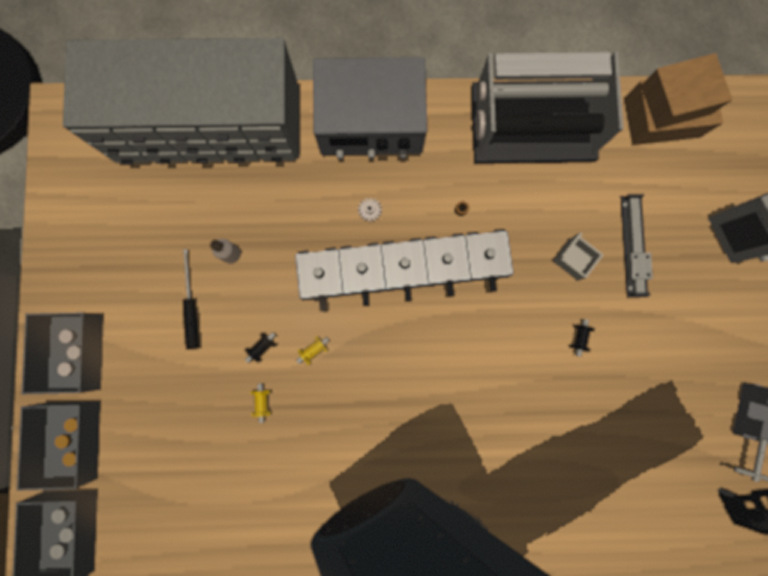

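View pics/scene0.png

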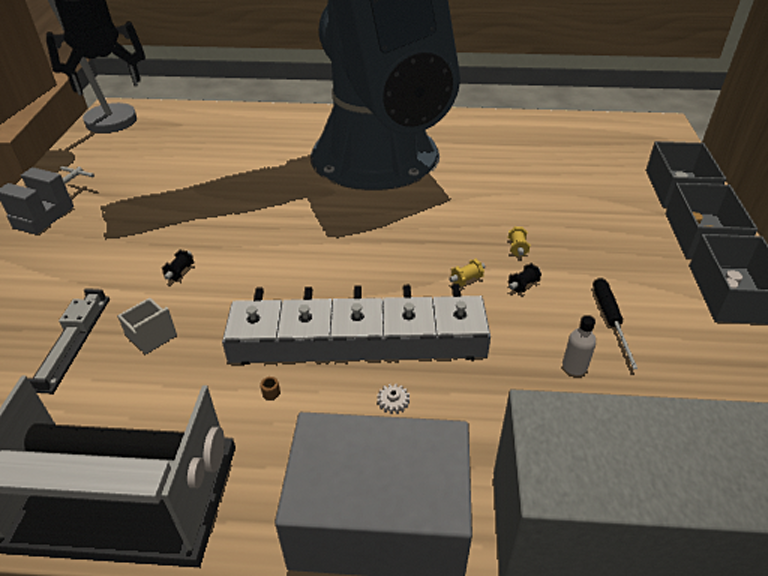

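Top view (1.5x pixels): the crate is at (404,263). The black drums are at (261,347) and (582,338). The yellow drums at (314,350) and (262,402) are decoys. The bystanders are clear of all of these. The scene view agrees: black at (180,266) and (524,278), yellow at (467,273) and (518,241). Next I'll measure positions.

```bash
cat > h.py <<'E'
from cell import r, move_gripper, kinematics, sensors, imaging, job
import cv2,numpy as np
def cam(n): return imaging.camera(n)
def ray(c,uv,z):
    d=np.linalg.inv(c["intrinsics"])@[uv[0],uv[1],1.]; d=c["R"].T@d; o=-c["R"].T@c["t"]
    return o+d*(z-o[2])/d[2]
def proj(c,X):
    p=c["intrinsics"]@(c["R"]@np.asarray(X)+c["t"]); return p[:2]/p[2]
def blobs(m,lo,hi):
    k,l,s,ce=cv2.connectedComponentsWithStats(m.astype(np.uint8))
    return [(i,s[i],ce[i],l==i) for i in range(1,k) if lo<=s[i][4]<=hi]
E
python3 - <<'E'
from h import *
for n in("top","scene"):
    c=cam(n);im=c["image"].astype(int);mx=im.max(2);mn=im.min(2)
    print(n,"black")
    for i,s,ce,l in blobs(mx<60,25,400):
        p=ray(c,ce,.017)
        if .25<p[0]<.75 and abs(p[1])<.5:
            pts=np.argwhere(l)[:,::-1]; rc=cv2.minAreaRect(pts.astype(np.float32)); print(ce.round(1),s[4],p.round(3),np.round(rc[1],1),round(rc[2]))
    print("yellow")
    for i,s,ce,l in blobs((mx-mn>90)&(mx>130)&(im[...,1]>100),15,400): print(ce.round(1),s[4],ray(c,ce,.017).round(3))
    if n=="top":
        for i,s,ce,l in blobs((mn>125)&(mx-mn<30),600,9000):
            b=cv2.boxPoints(cv2.minAreaRect(np.argwhere(l)[:,::-1].astype(np.float32)))
            P=np.array([ray(c,x,.052) for x in b]);print("lids",ce,s,b.round(1).tolist());print(P.round(4), [np.linalg.norm(P[k]-P[k-1]).round(4) for k in range(4)],P.mean(0))
E
```

```text
top black
[417.9 161.4] 153 [ 0.606 -0.408  0.017] [50.9  4.2] 86
[327.6 188.6] 38 [ 0.532 -0.145  0.017] [8. 5.] 90
[299.3 191.8] 35 [ 0.525 -0.064  0.017] [8. 4.] 90
[127.2 215.8] 266 [0.467 0.417 0.017] [32.2  8.5] 86
[387.3 224.7] 134 [ 0.427 -0.309  0.017] [10.4 15.9] 12
[172.8 231.5] 128 [0.421 0.291 0.017] [ 9.9 16.3] 45
yellow
[425.7 120.1] 64 [ 0.727 -0.439  0.017]
[436.4 131.6] 28 [ 0.692 -0.468  0.017]
[297.6 133.8] 42 [ 0.692 -0.065  0.017]
[402.4 137.5] 57 [ 0.677 -0.367  0.017]
[368.5 138. ] 25 [ 0.677 -0.269  0.017]
[382.3 137.8] 20 [ 0.677 -0.309  0.017]
[406.1 202.9] 356 [ 0.487 -0.366  0.017]
[310.  204.6] 84 [ 0.488 -0.093  0.017]
[ 95.5 220.9] 51 [0.455 0.504 0.017]
[207.2 233.7] 171 [0.413 0.196 0.017]
[337.4 231.2] 231 [ 0.412 -0.167  0.017]
[399.2 236.4] 66 [ 0.394 -0.34   0.017]
[426.3 235.5] 26 [ 0.395 -0.417  0.017]
[184.8 242.2] 67 [0.391 0.258 0.017]
[172.5 268.9] 164 [0.319 0.292 0.017]
[ 46.6 283.1] 36 [0.289 0.631 0.017]
[ 40.4 294.1] 38 [0.26  0.647 0.017]
[234.  302.8] 36 [0.224 0.124 0.017]
[332.  301.3] 71 [ 0.222 -0.144  0.017]
[ 45.5 306. ] 38 [0.
[... 1275 characters left out ...]
 [7. 4.] 90
[172.  195.8] 41 [ 0.491 -0.152  0.017] [4.9 8.8] 11
[204.9 195.4] 39 [ 0.484 -0.07   0.017] [7. 4.] 90
[203.2 211.4] 36 [ 0.54  -0.065  0.017] [5.8 8. ] 63
[238.1 210.7] 31 [0.532 0.018 0.017] [5.4 7.2] 63
[272.  210.2] 27 [0.525 0.098 0.017] [7. 5.] 0
[306.3 209.2] 37 [0.516 0.18  0.017] [6.4 7.1] 45
[168.8 212.3] 30 [ 0.549 -0.146  0.017] [5.4 7.3] 72
[391.3 215.6] 86 [0.525 0.379 0.017] [10.  9.] 90
[106.7 229.5] 25 [ 0.612 -0.275  0.017] [ 1.2 24.7] 60
[179.1 254.9] 38 [ 0.674 -0.094  0.017] [5.7 7.1] 45
[180.8 262.2] 68 [ 0.693 -0.086  0.017] [ 8.9 11.4] 75
yellow
[345.4 152.4] 23 [0.283 0.293 0.017]
[345.3 157.8] 56 [0.307 0.29  0.017]
[313.  178.7] 103 [0.403 0.199 0.017]
```

```bash
cat >> h.py <<'E'
def drums(n):
    "black drums: centre from centroid on z=.017, axis by PCA on plane"
    c=cam(n);mx=c["image"].max(2).astype(int);out=[]
    for i,s,ce,l in blobs(mx<60,80,400):
        if max(s[2],s[3])>26: continue
        P=np.array([ray(c,x,.017)[:2] for x in np.argwhere(l)[:,::-1]]); m=P.mean(0)
        if not(.28<m[0]<.75 and abs(m[1])<.5): continue
        if abs(m[0]-.566)<.1 and abs(m[1]-.02)<.2: continue
        w,v=np.linalg.eigh(np.cov((P-m).T)); a=np.arctan2(v[1,1],v[0,1]); 
        out.append((m.round(4),round((a+np.pi/2)%np.pi-np.pi/2,3),np.sqrt(w*12).round(3)))
    return out
E
python3 - <<'E'
from h import *
for n in("top","scene"):print(n,drums(n))
c=cam("scene");im=c["image"].astype(int);mx=im.max(2);mn=im.min(2)
C=np.array([.566,.021]);a=.093;Rz=np.array([[np.cos(a),-np.sin(a)],[np.sin(a),np.cos(a)]])
print("tabs in crate frame, scene")
for i,s,ce,l in blobs(mx<60,25,60): 
    p=ray(c,ce,.051); print(ce.round(0),(Rz.T@(p[:2]-C)).round(4))
for i,s,ce,l in blobs((mn>120)&(mx-mn<30),300,9000):
    b=cv2.boxPoints(cv2.minAreaRect(np.array([ray(c,x,.052)[:2]*1000 for x in np.argwhere(l)[:,::-1]],np.float32)))/1000
    print("lid scene",ce,s,b.round(4).tolist(),b.mean(0),(Rz.T@(b-C).T).T.round(4).tolist())
t=cam("top");T=[]
for cc,(x0,y0),w in ((t,(150,210),70),(t,(360,200),70),(c,(85,150),70),(c,(310,150),70)):
    T.append(cv2.resize(cc["image"][y0:y0+w-20,x0:x0+w],(392,280),interpolation=cv2.INTER_CUBIC))
cv2.imwrite("pics/crop1.png",cv2.cvtColor(np.vstack([np.hstack(T[:2]),np.hstack(T[2:])]),cv2.COLOR_RGB2BGR))
E
```

```text
top [(array([ 0.4271, -0.3085]), np.float64(-0.304), array([0.025, 0.047])), (array([0.4209, 0.2907]), np.float64(-0.795), array([0.022, 0.047]))]
scene [(array([ 0.4267, -0.3083]), np.float64(0.041), array([0.038, 0.069])), (array([0.4211, 0.2922]), np.float64(-0.608), array([0.035, 0.072])), (array([0.5243, 0.379 ]), np.float64(-0.414), array([0.019, 0.033]))]
tabs in crate frame, scene
[304. 193.] [-0.0551  0.1565]
[238. 194.] [-0.0541  0.0006]
[271. 194.] [-0.0548  0.0789]
[172. 196.] [-0.0538 -0.1552]
[205. 195.] [-0.053  -0.0775]
[238. 211.] [0.0004 0.0017]
[272. 210.] [0.0002 0.0785]
[306. 209.] [-0.0002  0.1569]
[169. 212.] [ 0.0014 -0.1554]
[203. 212.] [ 0.0008 -0.0774]
[179. 255.] [ 0.1247 -0.1169]
[109. 319.] [ 0.266  -0.2234]
lid scene [237.12405328 211.30765213] [ 149  197  177   29 3829] [[0.5090000033378601, 0.2110999971628189], [0.545799970626831, -0.17550000548362732], [0.6251000165939331, -0.1679999977350235], [0.5884000062942505, 0.21870000660419464]] [0.5670793  0.02156463] [[-0.0391, 0.1946], [-0.0384, -0.1938], [0.0413, -0.1937], [0.0407, 0.1947]]
lid scene [ 53.76518375 314.74003868] [   0  300  112   31 2585] [[0.8273000121116638, -0.3903999924659729], [0.8741999864578247, -0.390500009059906], [0.8744999766349792, -0.18039999902248383], [0.8276000022888184, -0.18029999732971191]] [ 0.8508895  -0.28537974] [[0.2219, -0.4339], [0.2686, -0.4383], [0.2885, -0.2291], [0.2418, -0.2247]]
```

View pics/crop1.png

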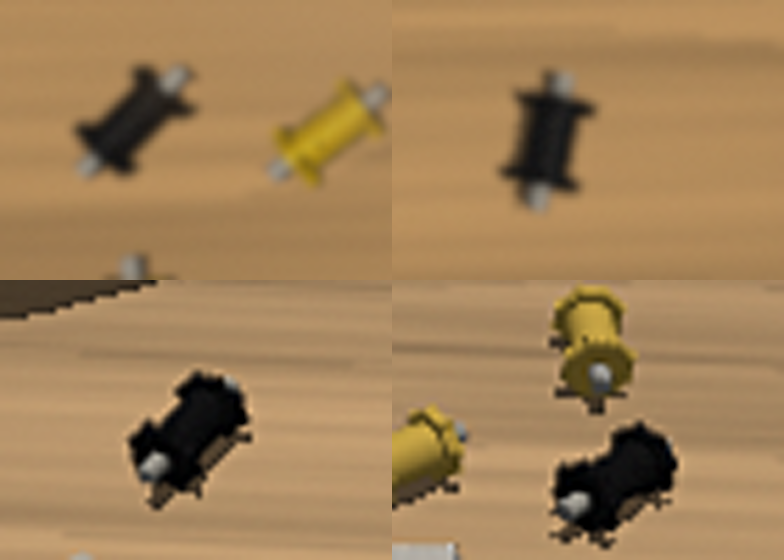

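The crop shows two matte black drums with steel ends, A at crop (135,120) and B at (548,140). The other two in view are yellow and not meant. The crate centre is about (0.5665, 0.0215) with yaw 0.093, and both views agree to within 1–2 mm on pins and tabs. Next I'll feel the pins.

```bash
cat >> h.py <<'E'
C=np.array([.5665,.0215]);A=.0935
def w(x,y,z): return np.array([C[0]+x*np.cos(A)-y*np.sin(A),C[1]+x*np.sin(A)+y*np.cos(A),z])
def down(a): # shaft/crate-x direction a; jaws across it
    s,k=np.sin(a),np.cos(a); return np.array([[0,s,-k],[0,-k,-s],[-1,0,0.]])
RC=down(A); CY=lambda n:.078*(3-n)
def clock(): return sensors.get_obs()["clock"]
E
cat > press.py <<'E'
from h import *
move_gripper(0.0); print(clock()); empt=[]
r.movep(w(0,CY(1),.2),RC)
for n in range(1,6):
    y=CY(n); r.move_l(w(0,y,.095),feed=.25) if n==1 else r.move_l(w(0,y,.095),feed=.25)
    hit=r.move_l(w(0,y,.0565),feed=.03,max_force=7)
    o=sensors.get_obs(); z=o["position"][2]; print(n,hit,round(z,4),np.round(o["force"],1),round(o["clock"],1))
    if z<.064: empt.append(n)
    r.move_l(w(0,y,.095),feed=.2)
    if len(empt)==2: break
print(empt); r.move_l(w(-.1,0,.25),feed=.3)
E
python3 press.py; python3 - <<'E'
from h import *
print(drums("top"),clock())
c=cam("top"); cv2.imwrite("pics/top1.png",cv2.cvtColor(cv2.resize(c["image"],None,fx=1.5,fy=1.5),cv2.COLOR_RGB2BGR))
c=cam("scene"); cv2.imwrite("pics/sc1.png",cv2.cvtColor(cv2.resize(c["image"][150:260,110:370],None,fx=3,fy=3,interpolation=cv2.INTER_CUBIC),cv2.COLOR_RGB2BGR))
E
```

```text
1.1667
1 True 0.0588 [-2.2 -1.2 10.1] 6.6
2 True 0.0704 [-2.1 -0.3 11.4] 8.2
[(array([ 0.4277, -0.3084]), np.float64(-0.284), array([0.024, 0.045])), (array([0.4209, 0.2907]), np.float64(-0.79), array([0.023, 0.046])), (array([0.3081, 0.2558]), np.float64(0.145), array([0.015, 0.044]))] 8.525Traceback (most recent call last):
  File "press.py", line 5, in <module>
    y=CY(n); r.move_l(w(0,y,.095),feed=.25) if n==1 else r.move_l(w(0,y,.095),feed=.25)
                                                         ~~~~~~~~^^^^^^^^^^^^^^^^^^^^^^
cell.Unreachable: the arm cannot follow that straight line within its joint ranges
```

View pics/sc1.png

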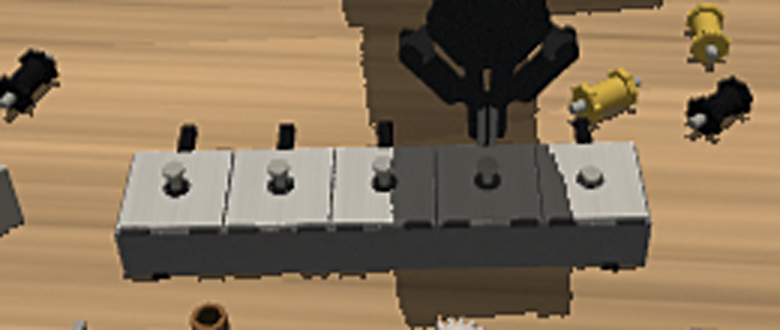

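Pin 1 is fully down, so cell 1 is empty. Pin 2 stopped at about 3 mm, so cell 2 is taken. The move on to cell 3 was refused, so I'll check the joint solutions.

```bash
python3 - <<'E'
from h import *
print(np.round(sensors.get_obs()["q"],2))
H=np.diag([1,-1,-1.])
for n in (1,2,3,4,5):
  for nm,R in(("RC",RC),("flip",RC@H)):
    for x,z in((0,.095),(-.057,.04),(.1,.13)):
        q=kinematics.inverse_kinematics(w(x,CY(n),z),R); print(n,nm,x,None if q is None else np.round(q,2))
E
```

```text
[ 0.18  0.41 -0.11  1.05 -0.   -3.06]
1 RC 0 [ 0.31  0.43 -0.08  1.06  0.   -2.93]
1 RC -0.057 [ 0.33  0.38 -0.31  0.88  0.   -2.9 ]
1 RC 0.1 [ 0.28  0.62  0.32  1.27  0.   -2.96]
1 flip 0 [ 0.31  0.43 -0.08  1.06  0.    0.22]
1 flip -0.057 [ 0.33  0.38 -0.31  0.88  0.    0.24]
1 flip 0.1 [0.28 0.62 0.32 1.27 0.   0.18]
2 RC 0 [ 0.18  0.41 -0.11  1.05  0.   -3.06]
2 RC -0.057 [ 0.18  0.35 -0.35  0.87  0.   -3.05]
2 RC 0.1 [ 0.16  0.6   0.28  1.25  0.   -3.07]
2 flip 0 [ 0.18  0.41 -0.11  1.05  0.    0.08]
2 flip -0.057 [ 0.18  0.35 -0.35  0.87  0.    0.09]
2 flip 0.1 [0.16 0.6  0.28 1.25 0.   0.07]
3 RC 0 [ 0.04  0.41 -0.11  1.05  0.    3.09]
3 RC -0.057 [ 0.03  0.35 -0.35  0.87  0.    3.08]
3 RC 0.1 [0.05 0.6  0.28 1.25 0.   3.09]
3 flip 0 [ 0.04  0.41 -0.11  1.05  0.   -0.06]
3 flip -0.057 [ 0.03  0.35 -0.35  0.87  0.   -0.06]
3 flip 0.1 [ 0.05  0.6   0.28  1.25  0.   -0.05]
4 RC 0 [-0.1   0.43 -0.09  1.06  0.    2.95]
4 RC -0.057 [-0.12  0.37 -0.32  0.88  0.    2.93]
4 RC 0.1 [-0.07  0.61  0.31  1.26  0.    2.98]
4 flip 0 [-0.1   0.43 -0.09  1.06  0.   -0.19]
4 flip -0.057 [-0.12  0.37 -0.32  0.88  0.   -0.21]
4 flip 0.1 [-0.07  0.61  0.31  1.26  0.   -0.16]
5 RC 0 [-0.23  0.47 -0.03  1.08  0.    2.82]
5 RC -0.057 [-0.26  0.41 -0.26  0.9   0.    2.79]
5 RC 0.1 [-0.18  0.65  0.38  1.29  0.    2.87]
5 flip 0 [-0.23  0.47 -0.03  1.08  0.   -0.32]
5 flip -0.057 [-0.26  0.41 -0.26  0.9   0.   -0.35]
5 flip 0.1 [-0.18  0.65  0.38  1.29  0.   -0.27]
```

```bash
sed -i 's/return np.array(\[\[0,s,-k\],\[0,-k,-s\],\[-1,0,0.\]\])/return np.array([[0,-s,k],[0,k,s],[-1,0,0.]])/' h.py
python3 - <<'E'
from h import *
r.movep(w(0,CY(3),.12),RC)
for n in (3,4,5):
    y=CY(n); r.move_l(w(0,y,.095),feed=.25)
    hit=r.move_l(w(0,y,.0565),feed=.03,max_force=7)
    o=sensors.get_obs(); z=o["position"][2]; print(n,hit,round(z,4),np.round(o["force"],1),round(o["clock"],1))
    r.move_l(w(0,y,.095),feed=.2)
    if z<.064: break
E
```

```text
3 True 0.0705 [-1.3  1.1 10.9] 12.2
4 True 0.0589 [-2.4  0.5 10.8] 14.1
```

Cell 3 is taken and cell 4 is empty, so the two empties I need are 1 and 4. Opening lid 1.

```bash
cat >> h.py <<'E'
DZ=-.006
def tab(n,a,dz=DZ): return w(.041-.098*np.cos(a)+.003*np.sin(a),CY(n),.046+.098*np.sin(a)+.003*np.cos(a)+dz)
def arc(n,a0,a1,feed=.12):
    for a in np.linspace(a0,a1,int(np.ceil(abs(a1-a0)/.2))+1)[1:]:
        if r.move_l(tab(n,a),feed=feed,max_force=30): print("force stop",a,sensors.get_obs()["force"]); return False
    return True
def open_lid(n,a1=2.2):
    move_gripper(.4); p=tab(n,0)
    r.movep(p+[0,0,.09],RC); r.move_l(p+[0,0,.02],feed=.25); r.move_l(p,feed=.08,max_force=15)
    move_gripper(0,25); print("w",sensors.get_obs()["width"])
    ok=arc(n,0,a1); print("open",ok,sensors.get_obs()["force"].round(1),clock())
    move_gripper(.4); r.move_l(tab(n,a1)+[0,0,.05],feed=.25); return ok
def snap(name,cn="scene",box=(150,260,110,370)):
    c=cam(cn); a,b,e,f=box; cv2.imwrite(f"pics/{name}.png",cv2.cvtColor(cv2.resize(c["image"][a:b,e:f],None,fx=2.5,fy=2.5,interpolation=cv2.INTER_CUBIC),cv2.COLOR_RGB2BGR))
E
python3 - <<'E'
from h import *
r.move_l(w(0,CY(4),.14),feed=.3)
open_lid(1)
r.move_l(w(-.1,CY(1),.25),feed=.3)
print(drums("top"),clock()); snap("op1")
E
```

```text
w 0.1279502438919342
open True [ 8.   7.4 14.7] 20.7417
[(array([ 0.4278, -0.3086]), np.float64(-0.298), array([0.023, 0.045]))] 22.375
```

View pics/op1.png

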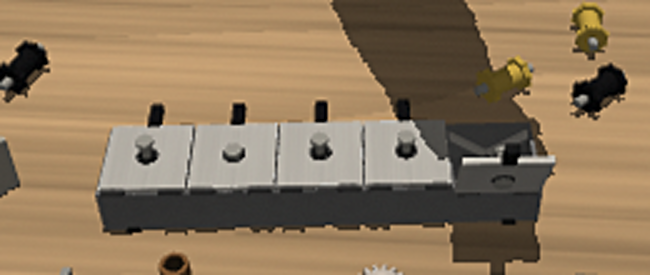

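Lid 1 stands open at view (505,175) and the pins of 1 and 4 are down. Drum A at (600,90) is unmoved. Next I'll pick A and place it in cell 1.

```bash
cat >> h.py <<'E'
def pick(m,a):
    move_gripper(.6); p=np.array([m[0],m[1],.0045]); R=down(a)
    r.movep(p+[0,0,.1],R); r.move_l(p+[0,0,.045],feed=.25); hit=r.move_l(p,feed=.1,max_force=12)
    move_gripper(0,30); print("pick",hit,"width",round(sensors.get_obs()["width"]*85,1))
    r.move_l(p+[0,0,.12],feed=.2); print("width",round(sensors.get_obs()["width"]*85,1),clock())
def place(n):
    p=w(0,CY(n),.0125); r.movep(p+[0,0,.13],RC); r.move_l(p+[0,0,.05],feed=.2); r.move_l(p+[0,0,.008],feed=.08)
    hit=r.move_l(p-[0,0,.003],feed=.02,max_force=6); r.dwell(.6); o=sensors.get_obs()
    print("place",hit,o["position"].round(4),o["force"].round(1),o["width"]*85,round(o["clock"],1))
E
python3 - <<'E'
from h import *
s=drums("scene"); print(s)
d=[x for x in s if np.hypot(*(x[0]-[.421,.2915]))<.008]
if d:
    pick((.421,.2915),-.795); r.dwell(.2); snap("pk1","scene",(0,260,110,430))
E
```

```text
[(array([ 0.4262, -0.3086]), np.float64(-0.001), array([0.037, 0.068])), (array([0.4209, 0.2924]), np.float64(-0.608), array([0.034, 0.071])), (array([0.5241, 0.3791]), np.float64(-0.403), array([0.019, 0.033]))]
pick False width 23.1
width 22.4 25.9167
```

View pics/pk1.png

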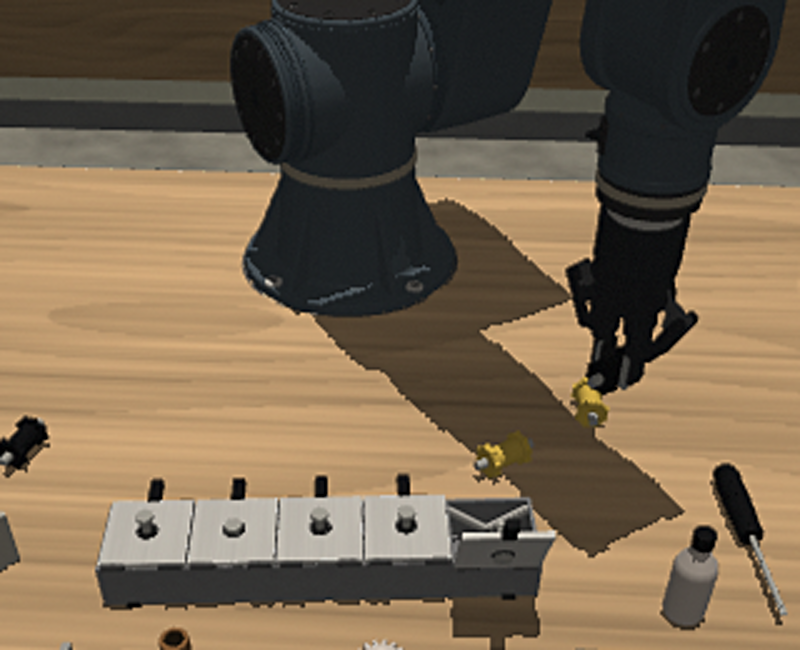

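Drum A is held (gripper at about (620,370), width 23 mm), and its spot on the shelf is empty. Placing it in cell 1.

```bash
python3 - <<'E'
from h import *
place(1); snap("pl1","scene",(130,260,200,370))
E
```

```text
place True [0.5523 0.1773 0.014 ] [-0.   3.7  4.9] 22.739110581228893 29.5
```

View pics/pl1.png

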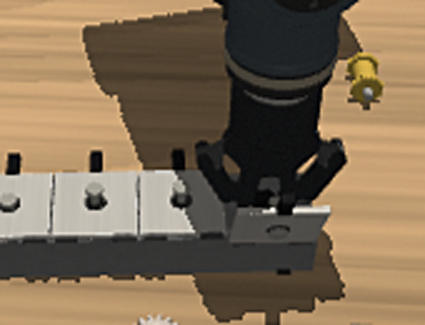

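It touched 1.5 mm high with a +y side force, so it is resting on the −y slope about 2 mm off centre. I'll shift it by that, settle it, then release and shut the lid.

```bash
cat >> h.py <<'E'
def settle(n):
    "seek V bottom: nudge along crate y with the side force, press lightly"
    yv=np.array([-np.sin(A),np.cos(A),0])
    for k in range(4):
        o=sensors.get_obs(); f=o["force"]@yv; 
        print("settle",o["position"].round(4),o["force"].round(1))
        if abs(f)<1.5: break
        r.move_l(o["position"]+yv*np.sign(f)*.0012,feed=.02)
        r.move_l(sensors.get_obs()["position"]-[0,0,.003],feed=.015,max_force=4); r.dwell(.3)
def release(n):
    p=sensors.get_obs()["position"]; move_gripper(.43); r.dwell(.2)
    r.move_l(p+[0,0,.03],feed=.08); r.move_l(p+[0,0,.14],feed=.25)
def shut_lid(n,a1=2.2):
    move_gripper(.4); p=tab(n,a1); r.movep(p+[0,0,.07],RC); r.move_l(p,feed=.12,max_force=15)
    move_gripper(0,25); print("shut w",sensors.get_obs()["width"])
    ok=arc(n,a1,0); o=sensors.get_obs(); print("shut",ok,o["force"].round(1),o["position"].round(4),tab(n,0).round(4),round(o["clock"],1))
    return ok
E
python3 - <<'E'
from h import *
settle(1); r.dwell(.3); release(1); r.move_l(w(-.1,.08,.25),feed=.3); snap("rel1","scene",(150,260,230,370))
E
```

```text
settle [0.5523 0.1773 0.014 ] [0.8 3.7 5.3]
settle [0.5521 0.1784 0.0133] [-3.2 -1.  13. ]
```

View pics/rel1.png

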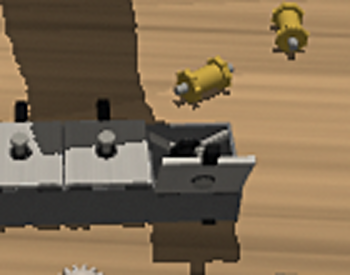

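Drum A lies in cell 1 (black at view (185,145)), below the rim. Shutting lid 1.

```bash
cat >> h.py <<'E'
def finish(n):
    move_gripper(.4); r.move_l(tab(n,0)+[0,0,.06],feed=.2); move_gripper(0)
    p=w(-.033,CY(n),.053); r.move_l(p+[0,0,.03],feed=.2)
    hit=r.move_l(p-[0,0,.005],feed=.04,max_force=12); print("lid top",hit,sensors.get_obs()["position"].round(4))
    r.move_l(p+[0,0,.05],feed=.2)
E
python3 - <<'E'
from h import *
if shut_lid(1):
    finish(1); r.move_l(w(-.1,.08,.25),feed=.3)
    snap("shut1","scene",(150,260,230,370)); print(drums("top"),clock())
E
```

```text
shut w 0.12798196908661832
shut True [-2.7  8.  -0.3] [0.4953 0.1726 0.0433] [0.4952 0.1715 0.043 ] 38.6
lid top True [0.5189 0.1737 0.0531]
[(array([ 0.4276, -0.3085]), np.float64(-0.291), array([0.023, 0.044]))] 42.1
```

View pics/shut1.png

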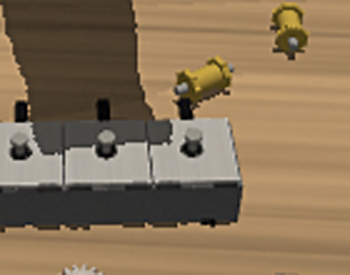

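Lid 1 is shut (top at 53 mm) and its pin has been pushed back up by the drum. Next is lid 4, then drum B.

```bash
python3 - <<'E'
from h import *
if open_lid(4):
    r.move_l(w(-.1,.05,.25),feed=.3); s=drums("top")+drums("scene"); print(s)
    d=[x[0] for x in s if np.hypot(*(x[0]-[.427,-.3085]))<.005]
    if len(d)>=2:
        pick(np.mean(d,0),-.24); place(4); settle(4); snap("pl4","scene",(0,260,50,370))
E
```

```text
w 0.12934899078476741
open True [ 8.5  9.  17.2] 47.975
[(array([ 0.4276, -0.3085]), np.float64(-0.291), array([0.023, 0.044])), (array([0.3887, 0.1497]), np.float64(1.012), array([0.031, 0.057])), (array([ 0.4265, -0.3085]), np.float64(0.02), array([0.038, 0.069])), (array([0.5243, 0.379 ]), np.float64(-0.414), array([0.019, 0.033]))]
pick False width 23.0
width 23.0 53.6417
place True [ 0.5743 -0.056   0.0143] [-0.6  2.1  4.6] 22.980919223609657 57.0
settle [ 0.5743 -0.056   0.0143] [-0.6  2.1  4.6]
settle [ 0.5742 -0.0548  0.0134] [-2.5  0.7 10.7]
```

View pics/pl4.png

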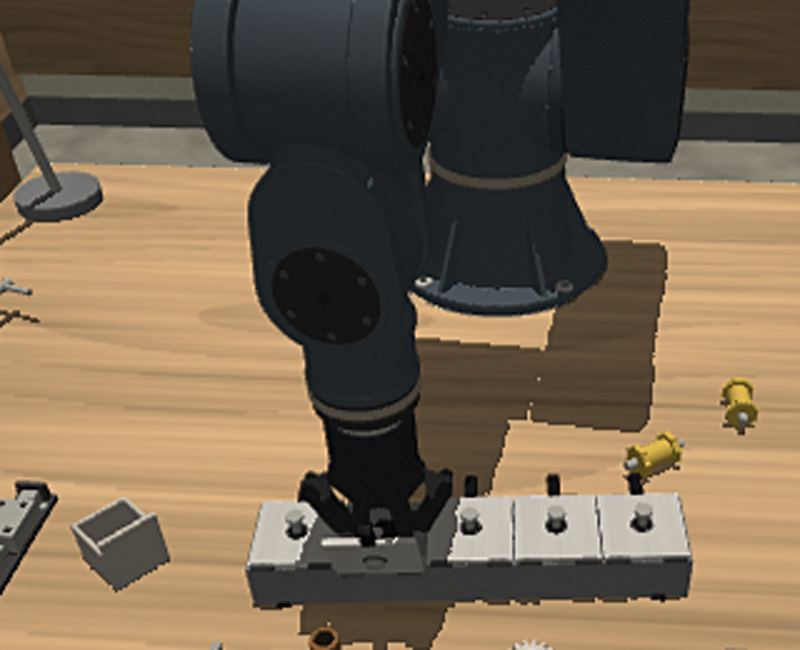

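Drum B is settled in cell 4, at the same height as A was, and still held. Releasing, shutting, and taking the final check views with the arm back at its start pose.

```bash
python3 - <<'E'
from h import *
release(4)
if shut_lid(4):
    finish(4); r.move_l(w(-.1,0,.25),feed=.3); r.movej([-1.109,.213,-.034,1.323,0,1.571]); print(clock())
    for n in("top","scene"):
        c=cam(n);mx=c["image"].max(2); print(n,drums(n))
        for i,s,ce,l in blobs(mx<60,25,80):
            if n=="scene":
                p=ray(c,ce,.051)[:2]-C; q=np.array([p[0]*np.cos(A)+p[1]*np.sin(A),-p[0]*np.sin(A)+p[1]*np.cos(A)])
                if abs(q[0]+.054)<.02: print("tab",q.round(4))
    a=cv2.resize(cam("scene")["image"],(400,300),interpolation=cv2.INTER_AREA);b=cv2.resize(cam("top")["image"],(400,300),interpolation=cv2.INTER_AREA)
    z=cv2.resize(cam("scene")["image"][175:250,140:340],(800,300),interpolation=cv2.INTER_CUBIC)
    cv2.imwrite("pics/final.png",cv2.cvtColor(np.vstack([np.hstack([a,b]),z]),cv2.COLOR_RGB2BGR))
E
```

```text
shut w 0.1268038970757002
shut True [-2.2  8.7 -1.2] [ 0.5168 -0.0604  0.043 ] [ 0.517  -0.0615  0.043 ] 64.8
lid top True [ 0.5408 -0.0593  0.0531]
70.05
top []
scene [(array([0.5245, 0.379 ]), np.float64(-0.401), array([0.019, 0.034]))]
tab [-0.0556  0.1561]
tab [-0.0546  0.0002]
tab [-0.0556  0.0783]
tab [-0.0544 -0.1556]
tab [-0.0536 -0.0779]
```

View pics/final.png

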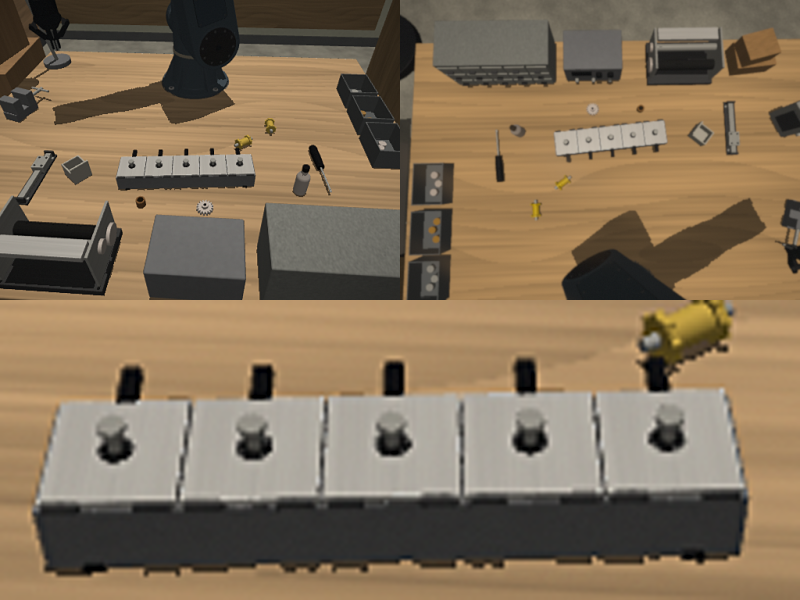

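The final view shows all five lids flat, both used pins raised at (253,430) and (115,430), and no black drum left on the shelf. The extra "black" detection at (0.52,0.38) is the oiler cap. Handing in.

```bash
python3 -c "
from h import *
job.hand_in(); print(clock())"
```

```text
the job is handed in; nothing more can be done
the job is handed in; nothing more can be done
```

Both black drums on the shelf are now in the crate, one in cell 1 and one in cell 4, and the job is handed in. I used about 70 of the 210 s.

- **Feeling:** pins 1 and 4 went fully down, and 2 and 3 stopped at about 3 mm. Two cells were taken, so I left 5 unpressed. Lids 2, 3 and 5 stayed shut, and I left the yellow drums alone.
- **Placing:** both drums first touched about 1.5–2 mm high on the −y slope of the V. I nudged each sideways about 1 mm until it settled, while still holding it, and only then let go.
- **Last checks:** lids 1 and 4 both measured 53 mm at the top against 52 mm expected, and all five tabs were at their shut positions within 2 mm. Pins 1 and 4 were pushed back up by the drums. No black drum was left in either view, and the bystanders looked unmoved by eye.
- **What failed or disagreed:**
  - One move to pin 3 was refused at the wrist joint limit; I fixed it by turning the tool half round.
  - The two views disagreed on drum B's shaft angle (−0.30 and +0.04 rad), so I read it from the steel shaft ends and gripped at −0.24 rad.
  - The final pose of each drum under its shut lid could not be seen directly.
  - A clock reading after hand-in was refused.

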